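# Weigh out dry clay bars on the spring scale

### The job

Weigh out the clay batch on the blue spring scale: from the bench put the half bar of dry red clay, the full bar, or both onto the empty pan, whichever brings the red pointer to rest inside the green band on the post. Weigh nothing but these clay bars, set them down gently so that the pan never knocks down on its bottom stop, and leave a bar that is not needed lying on the bench.

Things in the scene. Friction and masses are not known exactly. Their poses are not given: they have to be found in the camera images.
- pan_floor (a point): Centre of the pan's upper face: level aluminium tray 180 x 180 mm, x and y along its edges, 5 mm rim, 150 mm above the bench when empty, on a fixed blue base. Sinks straight down 15 mm per 150 g wherever loaded; bottom stop about 65 mm down. The red pointer, fixed at its +y edge, is level with this point. White post, 50 mm wide, top at 190 mm, stands 132 mm along +y, 65 mm along +x from here.
- band: Green target band, a clip 22 mm high fixed round the white post, at another height each run, always below the empty pan's pointer. Origin: level with the band's middle, but on the vertical line through the pan's centre (the clip itself is 132 mm away along +y, 65 mm along +x; z up). The pointer is inside when the pan's upper face is within 11 mm of this height.
- half_bar: Half bar of dry terracotta-red clay with one dark score line: block 45 x 45 mm, 40 mm high, 150 g (within 4 %). Origin at the centre of its underside, z up. Starts lying on the bench.
- full_bar: Full bar of the same dry red clay with three dark score lines: block 90 mm long (its x), 45 mm wide (its y), 40 mm high, 300 g (within 4 %). Origin at the centre of its underside, z up. Starts lying on the bench. A pale wooden offcut and a pink eraser of like size lie about too: they are not clay.
There are look-alikes about, which are no part of the job. What is shaped like the half_bar but purple is not meant.

How it is judged:
By the outcome, as a careful person would: the job done as asked, in the order asked, and still so for the second after the job is handed in, with the robot touching nothing.
It also fails if it takes over 70 s, if anything falls off the work surface, if the arm or the gripper's body presses on something with over 40 N, if the wrist force passes 120 N, or if a joint passes its speed limit or range.

### The arm

A 7-joint arm with a two-finger parallel gripper is mounted at the origin on the work surface. World frame = base frame: x ahead of the robot, y to its left, z up, the work surface at z = 0. Lengths are in m, angles in rad, forces in N, time in s.
With the tool pointing down it reaches from about 0.425 to 0.8 m from the base axis. Payload 8.3 kg.
Tool frame: the origin (TCP) lies on the centre line of the jaws, within the pads' length; the fingertips stand 22 mm ahead of it and the grasp point (between the pads) lies 3 mm ahead of it; z points along the fingers, y is the line along which they close (so a half turn about z gives the same grasp; the last joint's range is limited). The gripper opens to 85 mm and grips with 20 to 120 N. Pads are 22 mm wide; open, the fingers measure 114 mm over their backs; the gripper's body (76 mm by 85 mm) begins 54 mm behind the grasp point. The pads swing forward as they close: fully open they stand 13 mm farther back than shut.
Start: joints at [1.074, 0.383, 0.016, 1.37, -0.006, 1.388, -0.046], TCP at [0.263, -0.567, 0.253] pointing down, gripper open.
Joint ranges: [-2.95, 2.95], [-0.25, 2.06], [-1.52, 1.56], [0.18, 2.33], [-1.44, 4.58], [0.02, 2.06], [-3.01, 3.01]. Speed limits (rad/s): [2.39, 2.39, 3.01, 3.01, 3.14, 3.14, 3.14].

### API

Orientations are given as [roll, pitch, yaw] about the fixed x, y, z axes, in that order (R = Rz(yaw) Ry(pitch) Rx(roll)).
In Python, from bench import ctrl, cams, search_frame gives the robot as it stands.
- The arm moves only by the shell command python3 -m jog 'ROWS' [OPENING] [FORCE]. ROWS is JSON, a list of rows, each a list of 2 entries, a list of its own where there are three numbers: the shift along the tool's x, y, z in cm, then the turn about the tool's z in degrees. A call has 1 to 12 rows; each row shifts and turns the commanded pose from where the row before left it, along the tool's axes as they then stand; what a row does not reach is not made up. A row lasts 1/8 s, in which the tool goes at most 62.5 mm and 10.7 degrees, less where a joint would pass 70% of its speed; a pose out of reach is approached as far as the arm can. A call with a gripper value outside its range is refused whole. OPENING is the opening, from -1 (shut) to 1 (fully open), set as the call begins (- or left out, the last holds). The fingers move at their own pace and stop on an object; FORCE is the grip in N (left out, the last holds). Time passes only in rows, so rows that do not move let the fingers close. It gives the time, the measured TCP pose, the force, the opening and the grip force at its end, in the units of the state.
- ctrl.read_state(): the state, without advancing time (a new reading comes with each control period).
- cams.grab_frame(name): name is "side" or "top" or "wrist"; returns (picture, depth): 384x512x3 uint8, red, green, blue; 384x512 float32, m along the optical axis (not along the pixel's ray), 0 where there is no reading.
- cams.camera_model(name): a dict with "intrinsics" (3x3 intrinsics, pixels), "k1" (the pictures are not rectified: a ray, as slopes to the right and down, at radius r is drawn at 1 + k1 r^2 times it, then the intrinsics apply), "camera_from_world" (4x4, takes a point from world to camera coordinates); the wrist camera has in their place "tool_from_camera" (4x4, takes a point from camera to tool coordinates, whose origin is the TCP and whose axes are the flange's). Camera axes: x right, y down, z forward; pixel columns grow to the right and rows downward; lengths in m; the calibration is good to about 2 mm. A picture is of the moment at which its call begins: read the wrist's pose just before it. camera_model takes no time and is no camera call.
- ctrl.sign_off(): hands the job in; it is judged then, once.
Trained networks look in the newest picture that a camera, given by its name, has taken for a name from the list of things; names that differ only in an ending like _2 or _b are one class to them, and where a whole thing is asked for, a point or a joint stands for the part that bears it (a point fixed in the world has none). Each returns a list of dicts, best first, with "score" (0 to 1); they miss things now and then, are a little off and sometimes report something else, mostly with a low value. They report only what shows in the picture. A call takes as long as a camera call. They do not tell look-alikes from the thing itself.
- search_frame(camera, target): "at" ([x, y, z] in m, in world coordinates, good to about 4 mm: the middle of the surface that is visible of it).
The state is a dict: "t": time; "joint_positions": joint angles; "qd": joint speeds; "joint_torque": joint torques, N m; "ee_pos": TCP position; "ee_rot": TCP orientation; "contact_force": force on the tool from outside, world axes, zero at the start; "ft_torque": the same for the moment, N m; "finger_gap": finger opening in m; "grip_force": force on a finger pad.
Only numpy, scipy, OpenCV 4.12 (cv2) and the standard library are available. Lean on these libraries where they do the work, as an engineer would, in place of code of your own. Each camera call takes 0.05 s, during which the arm holds its last target. There are 200 camera calls.

## Working session

There is one attempt and no reset: what is moved stays moved. The work goes in short steps, Python scripts to look and compute and a shell command to move; the robot and the scene stay as the last step left them, time stands still between calls to the robot, and variables do not carry over. Pictures are saved under pics/ and viewed, at most 10 in all, crops included, and the job is handed in when it is done.

```bash
mkdir -p pics
cat > h.py <<'E'
import numpy as np, cv2
from bench import ctrl, cams, search_frame
def grab(n):
    s=ctrl.read_state(); im,d=cams.grab_frame(n); return s,im,d
def Rm(r):
    from scipy.spatial.transform import Rotation as R
    return R.from_euler('xyz',r).as_matrix()
def cloud(n,s,d):
    m=cams.camera_model(n);K=np.array(m["intrinsics"]);k=m["k1"]
    h,w=d.shape;u,v=np.meshgrid(np.arange(w),np.arange(h))
    p=cv2.undistortPoints(np.stack([u,v],-1).reshape(-1,1,2).astype(np.float64),K,np.array([k,0,0,0.])).reshape(h,w,2)
    c=np.concatenate([p*d[...,None],d[...,None]],-1)
    if n=="wrist":
        T=np.array(m["tool_from_camera"]);R=Rm(s["ee_rot"])
        c=c@T[:3,:3].T+T[:3,3]; return c@R.T+np.array(s["ee_pos"])
    T=np.linalg.inv(np.array(m["camera_from_world"]));return c@T[:3,:3].T+T[:3,3]
E
python3 - <<'E'
from h import *
for n in("top","side"):
    s,im,d=grab(n); cv2.imwrite(f"pics/{n}0.png",im[...,::-1]); np.savez(f"{n}0.npz",c=cloud(n,s,d),im=im)
    for t in("pan_floor","band","half_bar","full_bar"):
        print(n,t,[(np.round(x["at"],3).tolist(),round(x["score"],2)) for x in search_frame(n,t)][:4])
print(s)
E
```

```text
top pan_floor [([0.558, 0.186, 0.152], 0.97)]
top band []
top half_bar [([0.63, -0.256, 0.042], 0.88), ([0.536, -0.207, 0.038], 0.88), ([0.714, -0.164, 0.04], 0.61), ([0.668, -0.357, 0.042], 0.6)]
top full_bar [([0.453, -0.096, 0.039], 0.56)]
side pan_floor [([0.552, 0.209, 0.15], 0.7)]
side band [([0.57, 0.344, 0.136], 0.85)]
side half_bar [([0.71, -0.148, 0.024], 0.79), ([0.665, -0.343, 0.027], 0.72), ([0.624, -0.236, 0.029], 0.65), ([0.534, -0.196, 0.029], 0.58)]
side full_bar [([0.452, -0.079, 0.038], 0.69)]
{'t': 0.25, 'joint_positions': array([ 1.07410087,  0.38382144,  0.01638749,  1.37055556, -0.00628285,
        1.38822541, -0.04652256]), 'qd': array([ 0.00014682, -0.0019918 ,  0.0007885 , -0.00171404,  0.00042352,
        0.00040463,  0.0001811 ]), 'joint_torque': array([-1.34232065e-03, -6.26888537e+01,  8.41998886e-01, -3.71533227e+01,
        1.63930643e-02,  9.48612287e-03,  2.97421343e-05]), 'ee_pos': array([ 0.26264078, -0.56689938,  0.25280989]), 'ee_rot': array([-3.14063215e+00,  3.67009206e-06,  4.33830930e-01]), 'contact_force': array([0.32845531, 0.82946443, 0.86569794]), 'ft_torque': array([-0.03170613, -0.02665473,  0.01123308]), 'grip_force': 0.0, 'finger_gap': 0.08538414393577166}
```

View pics/top0.png

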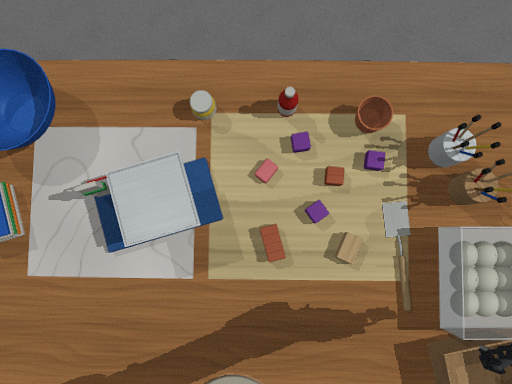

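View pics/side0.png

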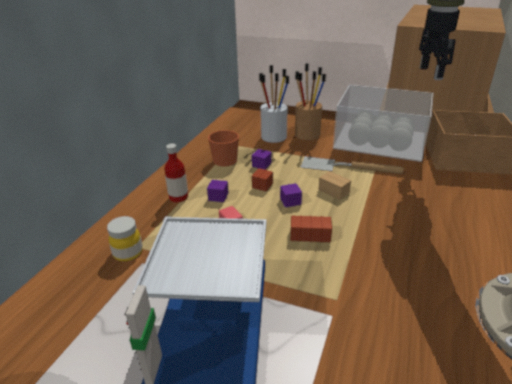

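Top view: the red half bar is at (335,176). Its look-alikes are purple blocks at (301,142), (375,160) and (317,211), and the pink eraser at (266,171). The full bar is at (272,243), with a wooden offcut at (349,248). The side view shows the green band on the post near (144,328). Next I measure and check a crop.

Run:
```python
from h import *
for n in("top","side"):
    z=np.load(n+"0.npz");c,im=z["c"],z["im"];hsv=cv2.cvtColor(im,cv2.COLOR_RGB2HSV);H,S,V=cv2.split(hsv)
    g=cv2.morphologyEx(((H>45)&(H<85)&(S>120)).astype(np.uint8),cv2.MORPH_OPEN,np.ones((2,2)))
    k,l,st,ce=cv2.connectedComponentsWithStats(g)
    for i in range(1,k):
        if st[i,4]>15:
            p=c[l==i];print(n,"green",st[i],np.percentile(p,[3,25,50,75,97],axis=0).round(4).tolist())
    r=((H<9)|(H>172))&(S>140)&(V>60)&(c[...,2]>.012)&(c[...,2]<.06)
    k,l,st,ce=cv2.connectedComponentsWithStats(r.astype(np.uint8))
    for i in range(1,k):
        if st[i,4]>60:
            p=c[l==i];t=p[p[:,2]>np.percentile(p[:,2],90)-.006]
            print(n,"red",ce[i].round(),im[l==i].mean(0).round(),"z",np.percentile(p[:,2],90).round(3),cv2.minAreaRect((t[:,:2]*1000).astype(np.float32)))
    if n=="top":
        p=c[(c[...,2]>.14)&(c[...,2]<.165)&(S<70)]; b=np.abs(p[:,:2]-[.558,.186]).max(1)<.15
        p=p[b];print("pan",np.median(p[:,2]),cv2.minAreaRect((p[:,:2]*1000).astype(np.float32)))
a=cv2.resize(np.load("top0.npz")["im"][120:280,210:410],(750,600),interpolation=cv2.INTER_CUBIC)
b=cv2.resize(np.load("side0.npz")["im"][270:384,100:200],(526,600),interpolation=cv2.INTER_CUBIC)
cv2.imwrite("pics/cr.png",np.hstack([cv2.resize(a,(500,400)),cv2.resize(b,(300,400))])[...,::-1])
```

```text
top green [  3 183  15  51 142] [[0.4738, 0.561, 0.0257], [0.5077, 0.5716, 0.0413], [0.5405, 0.5823, 0.0443], [0.5706, 0.592, 0.0474], [0.5975, 0.601, 0.0518]]
top green [ 86 184  21  12  59] [[0.5661, 0.3009, 0.0035], [0.5714, 0.3042, 0.1043], [0.5746, 0.3208, 0.1264], [0.5791, 0.3377, 0.1335], [0.5891, 0.3906, 0.1391]]
top red [334. 176.] [137.  72.  51.] z 0.044 ((628.455810546875, -255.48114013671875), (44.31646728515625, 41.5301513671875), 83.37472534179688)
top red [272. 243.] [146.  79.  56.] z 0.044 ((454.67401123046875, -97.38226318359375), (86.95596313476562, 42.07258605957031), 15.803482055664062)
pan 0.1512060654919083 ((549.8929443359375, 207.3660888671875), (181.8487091064453, 232.46450805664062), 17.02264976501465)
side green [132 311  23  40 315] [[0.565, 0.3107, 0.12], [0.5684, 0.3272, 0.129], [0.5717, 0.3442, 0.1347], [0.5752, 0.3553, 0.1403], [0.5788, 0.3581, 0.1446]]
side red [262. 178.] [109.  52.  35.] z 0.04 ((629.9064331054688, -251.2731475830078), (43.122066497802734, 47.33671569824219), 76.97892761230469)
side red [311. 227.] [121.  61.  42.] z 0.041 ((455.2896728515625, -91.52279663085938), (83.33110809326172, 45.112876892089844), 16.58919906616211)
```

View pics/cr.png

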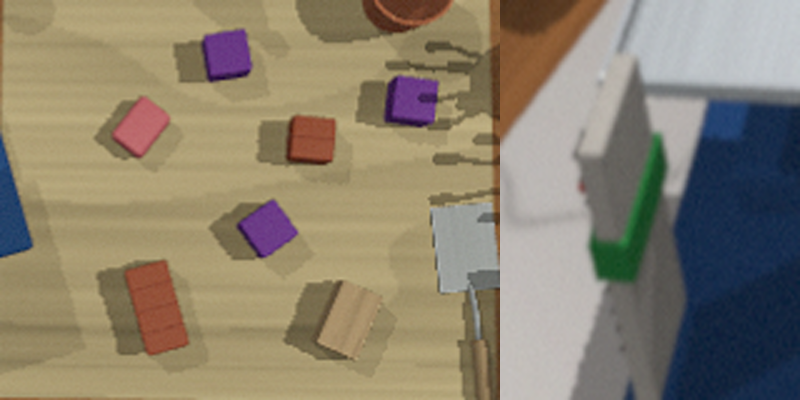

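The crop confirms the red half bar with one score line and the full bar with three. The green band spans about z 0.121–0.144, middle 0.133. The half bar alone brings the pan to about 0.135, so I only need that one.

```bash
python3 -m jog '[[[0,0,0],8.25],[[0,0,0],8.25],[[0,0,0],8.25],[[0,0,0],8.25],[[3,-3.5,0],0],[[3,-3.5,0],0],[[3,-3.5,0],0],[[3,-3.5,0],0],[[3,-3.5,0],0],[[3,-3.5,0],0],[[3,-3.5,0],0],[[3,-3.5,0],0]]' 1 30
python3 -m jog '[[[3,-3.5,0],0],[[2,-2,1],0],[[0,0,0],0],[[0,0,0],0]]'
cat > m.py <<'E'
from h import *
s,im,d=grab("wrist");c=cloud("wrist",s,d);cv2.imwrite("pics/w1.png",im[...,::-1])
hsv=cv2.cvtColor(im,cv2.COLOR_RGB2HSV);H,S,V=cv2.split(hsv)
r=((H<9)|(H>172))&(S>120)&(V>50)&(c[...,2]>.03)&(c[...,2]<.05)
k,l,st,ce=cv2.connectedComponentsWithStats(r.astype(np.uint8))
R=Rm(s["ee_rot"])
for i in range(1,k):
    if st[i,4]>150:
        p=c[l==i];q=cv2.minAreaRect((p[:,:2]*1000).astype(np.float32));print(ce[i].round(),np.median(p[:,2]).round(4),q)
        print(" tool cm",((np.r_[np.array(q[0])/1000,.02]-s["ee_pos"])@R*100).round(2))
print(s["ee_pos"],np.degrees(s["ee_rot"]),s["contact_force"])
E
python3 m.py
```

```text
t: 2.0
ee_pos: [0.541, -0.3229, 0.2534]
ee_rot: [3.142, -0.0, -0.142]
contact_force: [0.9, -0.4, 0.7]
finger_gap: 0.0854
grip_force: 0.0
t: 2.5
ee_pos: [0.5967, -0.2775, 0.2434]
ee_rot: [3.141, 0.0, -0.143]
contact_force: [-0.7, -1.2, -0.1]
finger_gap: 0.0854
grip_force: 0.0
[237. 148.] 0.0398 ((629.5322265625, -254.76541137695312), (43.99283981323242, 43.963653564453125), 84.88306427001953)
 tool cm [ 2.94 -2.73 22.33]
[ 99. 159.] 0.0305 ((640.4603271484375, -79.38368225097656), (34.34400939941406, 47.689109802246094), 54.10789489746094)
 tool cm [  1.52 -20.25  22.32]
[132. 266.] 0.0395 ((493.7218017578125, -81.69256591796875), (19.798364639282227, 47.8726921081543), 41.242225646972656)
 tool cm [-12.97 -17.93  22.33]
[ 0.59668786 -0.27747465  0.24337539] [ 1.79961904e+02  2.18263656e-02 -8.19601266e+00] [-0.74634119 -1.20079474 -0.10939759]
```

```bash
python3 -m jog '[[[2.9,-2.7,0],-3],[[0,0,5],0],[[0,0,5],0],[[0,0,5],0],[[0,0,3],0],[[0,0,2],0],[[0,0,1.1],0],[[0,0,0],0],[[0,0,0],0]]' 1
python3 -m jog '[[[0,0,0],0],[[0,0,0],0],[[0,0,0],0],[[0,0,0],0],[[0,0,0],0],[[0,0,0],0]]' -1 30
python3 -m jog '[[[0,0,-2],0],[[0,0,-4],0],[[0,0,-5],0],[[0,0,-5],0],[[0,0,-5],0],[[0,0,-3],0],[[0,0,0],0],[[0,0,0],0]]'
```

```text
t: 3.68
ee_pos: [0.6307, -0.2543, 0.0339]
ee_rot: [3.141, -0.002, -0.09]
contact_force: [0.6, 0.3, 1.2]
finger_gap: 0.0856
grip_force: 0.0
t: 4.42
ee_pos: [0.6302, -0.254, 0.033]
ee_rot: [3.141, -0.001, -0.09]
contact_force: [-0.4, -0.1, 6.1]
finger_gap: 0.0447
grip_force: 32.6
t: 5.42
ee_pos: [0.6292, -0.2538, 0.2712]
ee_rot: [-3.141, 0.002, -0.09]
contact_force: [-0.5, 0.5, -2.9]
finger_gap: 0.0446
grip_force: 31.9
```

```bash
python3 -m jog '[[[-0.6,-2.3,0],0],[[-1.1,-4.3,0],0],[[-1.1,-4.3,0],0],[[-1.1,-4.3,0],0],[[-1.1,-4.3,0],0],[[-1.1,-4.3,0],0],[[-1.1,-4.3,0],0],[[-1.1,-4.3,0],0],[[-1.1,-4.3,0],0],[[-1.1,-4.3,0],0],[[-0.6,-2.2,0],0],[[0,0,0],0]]'
python3 -m jog '[[[0,0,0],0],[[0,0,0],0],[[0,0,0],0]]'
python3 - <<'E'
from h import *
s,im,d=grab("top");cv2.imwrite("pics/t2.png",im[80:300,40:260,::-1])
print(s["ee_pos"],s["contact_force"],s["finger_gap"])
E
```

```text
t: 6.92
ee_pos: [0.5563, 0.1886, 0.2705]
ee_rot: [3.141, 0.004, -0.085]
contact_force: [-0.1, 0.6, -1.7]
finger_gap: 0.0447
grip_force: 31.9
t: 7.3
ee_pos: [0.5582, 0.1852, 0.2722]
ee_rot: [3.141, 0.0, -0.092]
contact_force: [0.5, -0.4, -1.4]
finger_gap: 0.0448
grip_force: 31.9
[0.55823376 0.18515333 0.27219976] [ 0.48192966 -0.42299741 -1.43905306] 0.044784731129599444
```

View pics/t2.png

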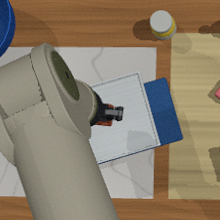

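The arm holds the bar over the middle of the pan, seen near crop (110,113). I'll lower it slowly down to the expected resting depth.

```bash
python3 -m jog '[[[0,0,2],0],[[0,0,3],0],[[0,0,2],0],[[0,0,0.8],0],[[0,0,0.4],0],[[0,0,0.3],0],[[0,0,0.3],0],[[0,0,0],0]]'
python3 -m jog '[[[0,0,0.3],0],[[0,0,0.3],0],[[0,0,0.3],0],[[0,0,0.3],0],[[0,0,0.2],0],[[0,0,0.2],0],[[0,0,0],0],[[0,0,0],0],[[0,0,0],0]]'
```

```text
t: 8.35
ee_pos: [0.558, 0.1863, 0.1845]
ee_rot: [-3.141, -0.0, -0.09]
contact_force: [0.2, 0.5, -1.9]
finger_gap: 0.0447
grip_force: 31.9
t: 9.48
ee_pos: [0.5579, 0.1863, 0.1684]
ee_rot: [-3.142, 0.0, -0.09]
contact_force: [-0.7, -0.0, -0.5]
finger_gap: 0.0445
grip_force: 32.0
```

```bash
python3 -m jog '[[[0,0,0],0],[[0,0,0],0],[[0,0,0],0],[[0,0,0],0],[[0,0,0],0],[[0,0,0],0]]' 0.7 20
python3 -m jog '[[[0,0,-0.5],0],[[0,0,-1],0],[[0,0,-2],0],[[0,0,-4],0],[[0,0,-5],0],[[-5,0,-3],0],[[-5,0,0],0],[[-5,0,0],0],[[0,0,0],0],[[0,0,0],0]]'
python3 - <<'E'
from h import *
z={}
for n in("top","side"):
    s,im,d=grab(n);c=cloud(n,s,d);z[n]=im
    H,S,V=cv2.split(cv2.cvtColor(im,cv2.COLOR_RGB2HSV))
    m=(np.hypot(c[...,0]-.558,c[...,1]-.186)<.08)&(c[...,2]<.15)&(S<70)&(c[...,2]>.08);print(n,"pan",m.sum(),np.median(c[...,2][m]))
    m=(np.hypot(c[...,0]-.558,c[...,1]-.186)<.08)&(c[...,2]<.2)&((H<9)|(H>172))&(S>120)&(c[...,2]>.1)
    if m.sum()>50:print("bar top",np.percentile(c[...,2][m],90),c[m][:,:2].mean(0))
    for i in search_frame(n,"band")[:1]+search_frame(n,"pan_floor")[:1]:print(i)
a=cv2.resize(z["side"][200:384,90:290],(435,400));b=cv2.resize(z["top"][130:270,80:220],(365,400)[:2])
cv2.imwrite("pics/f.png",np.hstack([a,b])[...,::-1])
E
```

```text
t: 10.22
ee_pos: [0.558, 0.1863, 0.1684]
ee_rot: [-3.141, -0.0, -0.09]
contact_force: [-0.5, 0.8, 0.0]
finger_gap: 0.0724
grip_force: 0.0
t: 11.48
ee_pos: [0.409, 0.1996, 0.3243]
ee_rot: [-3.141, -0.002, -0.09]
contact_force: [0.5, -0.2, -0.7]
finger_gap: 0.0728
grip_force: 0.0
top pan 3140 0.1364217639953348
bar top 0.17881385529369495 [0.55573867 0.18091593]
{'at': [0.5803, 0.3159, 0.1423], 'score': 0.49}
side pan 4231 0.13575548984492264
bar top 0.17625982048206712 [0.55358745 0.1968352 ]
{'at': [0.5723, 0.3425, 0.1366], 'score': 0.87}
{'at': [0.5385, 0.2163, 0.1369], 'score': 0.77}
```

View pics/f.png

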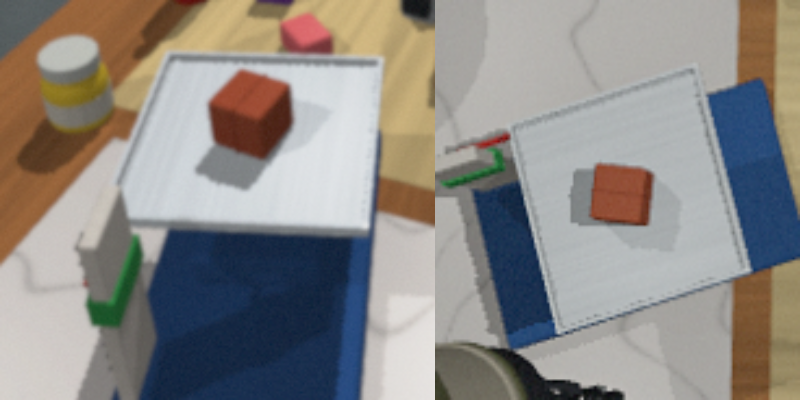

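The pan has come to rest at 0.136 m and the band spans about 0.121–0.144 m. The half bar sits mid-pan and the gripper is clear, so I'm handing it in.

```bash
python3 -c "from bench import ctrl; print(ctrl.sign_off())"
```

```text
the job is handed in; nothing more can be done
None
```

I put the half bar alone on the pan, where it settled at about 0.136 m, inside the measured green band (0.121–0.144 m); the full bar stayed on the bench and the job is handed in.

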